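# Spin the loose wing nut of a slicing fence down tight

### The job

The wooden slicing fence on the chopping board is held down by two wing nuts, and one of them has worked loose: it stands higher on its stud than the other. Push the wings of the loose nut round clockwise (seen from above) with the fingertips, stroke by stroke, until it is fully tight and will turn no further; do not pinch the nut and do not force it once it stops. Leave the other nut tight and the things on the board where they are.

Things in the scene. Friction and masses are not known exactly. Their poses are not given: they have to be found in the camera images.
- board: Plain wooden chopping board 220 x 320 x 21 mm lying on the worktop; it does not shift. Origin at the centre of its underside, x across its 220 mm side (away from the robot), y along its 320 mm side, z up.
- fence: Light wooden angle strip fixed along the board's y. Foot 16 mm high, from 22 mm on the robot's side (-x) of the nut axes to 40 mm beyond them; there an upright wall 12 mm thick, 270 mm long, 62 mm high above the board. The wall leaves no room for a finger on that side of a nut: stroke on the robot's side. Origin on the board's top midway between the nut axes (y = +75, -75 mm); z up.
- loose_nut_tightening: The loose nut (on either stud), a steel wing nut, named by the two wing faces pushed to tighten it. Origin on its upright axis at wing mid-height, 57 mm above the worktop when tight, up to 7 mm more while loose; turns with the nut. Wings point to +x and -x, z up. To tighten, push the +y face of the +x wing towards -y, or the -y face of the -x wing towards +y.
- loose_nut_loosening: The other two faces of the same wings (pushed to unscrew it); same origin and axes. Each wing reaches 35 mm from the axis, is 5.2 mm thick (2.6 mm either side of the xz plane) and spans 12 mm below to 12 mm above the origin: a disc of radius 12 mm centred 23 mm out, joined to a hub of radius 13 mm. When tight, the fence's foot lies 20 mm and a washer of radius 17 mm lies 18 mm below the origin.
- loose_nut (a joint): Angle of the loose nut in rad: 0 is fully tight, where it meets a hard stop; it grows as the nut is unscrewed (anticlockwise from above) and starts between 5.5 and 8.5. It turns easily (about 1 N at the wing), stays where it is left, and sinks 5 mm per full turn as it is tightened.
- tight_nut (a joint): Angle of the other, identical nut, which is already tight: 0 rad at the start, grows if it is unscrewed.
- tight_nut_wings (a point): On the axis of the tight nut at the mid-height of its wings; x along one wing, z up.
- tin_2: Short food tin, 75 mm across, 58 mm high, standing loose on the board beyond the fence; origin at the centre of its underside.
- garlic_1: Garlic bulb, about 60 mm across, 58 mm high, loose on the board beyond the fence; origin at the centre of its underside.
- mill_2: Small shaker, 44 mm across, 90 mm high, standing loose on the board beyond the fence; origin at the centre of its underside.

How it is judged:
By the outcome, as a careful person would: the job done as asked, in the order asked, and still so for the second after the job is handed in, with the robot touching nothing.
It also fails if it takes over 61 s, if anything falls off the work surface, if the arm or the gripper's body presses on something with over 40 N, if the wrist force passes 120 N, or if a joint passes its speed limit or range.

### The arm

A 6-joint arm with a two-finger parallel gripper is mounted at the origin on a cart in front of the work surface, level with it; the furniture and walls round the work are solid. World frame = base frame: x ahead of the robot, y to its left, z up, the work surface at z = 0. Lengths are in m, angles in rad, forces in N, time in s.
With the tool pointing down it reaches from about 0.35 to 0.775 m from the base axis. Payload 7.3 kg.
Tool frame: the origin (TCP) lies at the very end of the fingers, on their centre line; the grasp point (between the pads) lies 19 mm behind it (pinch_z is the distance from the TCP to the grasp point, in m); z points along the fingers, y is the line along which they close (so a half turn about z gives the same grasp; the last joint's range is limited). The gripper opens to 92 mm and grips with 3 to 60 N. Pads are 19 mm wide; open, the fingers measure 130 mm over their backs; the gripper's body (75 mm by 190 mm) begins 47 mm behind the grasp point.
Start: joints at [0.987, 0.342, 1.524, -0, 1.275, -0.146], TCP at [0.223, 0.476, 0.206] pointing down, gripper open.
Joint ranges: [-2.53, 2.53], [-0.77, 2.02], [0.04, 2.7], [-1, 4.14], [0.28, 2.66], [-3.11, 3.11]. Speed limits (rad/s): [2.57, 2.57, 3.14, 3.14, 3.14, 3.14].

### API

Orientations are given as [roll, pitch, yaw] about the fixed x, y, z axes, in that order (R = Rz(yaw) Ry(pitch) Rx(roll)).
In Python, from cell import * gives the robot as it stands.
- The arm moves only by the tool arm_command, never from a script. Its arguments are lists of equal length, an entry for each row: "fingers": the gripper command: -1 is fully open, 1 is shut, values between are in proportion; "travel": the shift along the tool's x, y, z in m, a list of three; "dr": the turn, a rotation vector about the tool's x, y, z in degrees, a list of three. In form: {"fingers": [fingers, ...], "travel": [[x, y, z], ...], "dr": [[wx, wy, wz], ...]}. A call has 1 to 8 rows; each row is the pose to reach, as a shift and turn from the pose commanded when the call began, along the tool's axes at that moment; what a row does not reach only later rows make up. A row lasts 1/12 s, in which the tool goes at most 41.7 mm and 7.16 degrees, less where a joint would pass 70% of its speed; a pose out of reach is approached as far as the arm can. A call with a gripper value outside its range is refused whole. The fingers move at their own pace and stop on an object; "squeeze" is the grip in N (left out, the last holds). Time passes only in rows, so rows that repeat a pose let the fingers close. It gives the time, the measured TCP pose, the force, the opening and the grip force at its end, in the units of the state.
- observe(): the state, without advancing time (a new reading comes with each control period).
- read_camera(name): name is "scene" or "top" or "wrist"; returns a dict with "color" (480x640x3 uint8, blue, green, red), "z_map" (480x640 float32, m along the optical axis (not along the pixel's ray), 0 where there is no reading), "fx", "fy", "cx", "cy" (pixels), "R" (3x3) and "t" (3): a world point X has camera coordinates R X + t. Camera axes: x right, y down, z forward; pixel columns grow to the right and rows downward; lengths in m; the calibration is good to about 2 mm. A picture is of the moment at which its call begins.
- hand_in(): hands the job in; it is judged then, once.
The state is a dict: "time": time; "qpos": joint angles; "qvel": joint speeds; "joint_efforts": joint torques, N m; "tool_pos": TCP position; "tool_rot": TCP orientation; "contact_force": force on the tool from outside, world axes, zero at the start; "torque": the same for the moment, N m; "opening": finger opening in m; "grip_force": force on a finger pad.
Only numpy, scipy, OpenCV 4.12 (cv2) and the standard library are available. Lean on these libraries where they do the work, as an engineer would, in place of code of your own. Each camera call takes 0.05 s, during which the arm holds its last target. There are 200 camera calls.

## Working session

There is one attempt and no reset: what is moved stays moved. The work goes in short steps, Python scripts to look and compute and a tool call to move; the robot and the scene stay as the last step left them, time stands still between calls to the robot, and variables do not carry over. Pictures are saved under pics/ and viewed, at most 10 in all, crops included, and the job is handed in when it is done.

Besides the shell and the picture viewer there is one more tool, called after "Emit:" as a command line: name --argument value ..., lists and objects as JSON in quotes. arm_command: Moves the arm, as the interface text tells. Its arguments: {"type":"object","properties":{"fingers":{"type":"array","items":{"type":"number"}},"travel":{"type":"array","items":{"type":"array","items":{"type":"number"}}},"dr":{"type":"array","items":{"type":"array","items":{"type":"number"}}},"squeeze":{"type":"number"}},"required":["fingers","travel","dr"]}

```bash
mkdir -p pics; ls; python3 - <<'E'
from cell import *
import cv2,numpy as np,pickle
o=observe();print(o)
for n in("scene","top"):
    c=read_camera(n);cv2.imwrite(f"pics/{n}0.png",c["color"]);pickle.dump(c,open(f"{n}0.pkl","wb"))
    print(n,c["fx"],c["R"],c["t"])
E
```

```text
pics
{'time': 0.0, 'qpos': array([ 9.87009711e-01,  3.42742145e-01,  1.52505389e+00,  4.89450175e-06,
        1.27540854e+00, -1.46003573e-01]), 'qvel': array([-6.53533527e-05,  1.97195267e-03, -1.06145579e-03, -5.37045046e-04,
       -5.41735564e-04, -3.24286194e-04]), 'joint_efforts': array([ 1.62822944e-03, -4.31243563e+01, -2.44223714e+01,  7.19022285e-02,
        5.58769866e-02, -1.33258973e-04]), 'tool_pos': array([0.2222878 , 0.47510961, 0.20502205]), 'tool_rot': array([-3.13999856e+00, -2.39141790e-04,  2.70380799e+00]), 'contact_force': array([-0.38609686,  0.23792854,  0.17134406]), 'torque': array([ 0.05396568,  0.02147577, -0.00160806]), 'grip_force': 0.0, 'opening': 0.09195882506830247}
scene 459.81056440767765 [[-0.54185138 -0.84029438 -0.0173909 ]
 [-0.64670664  0.43005651 -0.62993803]
 [ 0.53681246 -0.33008598 -0.77645066]] [0.15165517 0.48759026 0.51883656]
top 441.6229834540651 [[-0.00416481 -0.99996796 -0.00683677]
 [-0.98393108  0.00531821 -0.17846948]
 [ 0.17850012  0.00598362 -0.9839217 ]] [-0.16309528  0.60102406  0.8020842 ]
```

View pics/scene0.png

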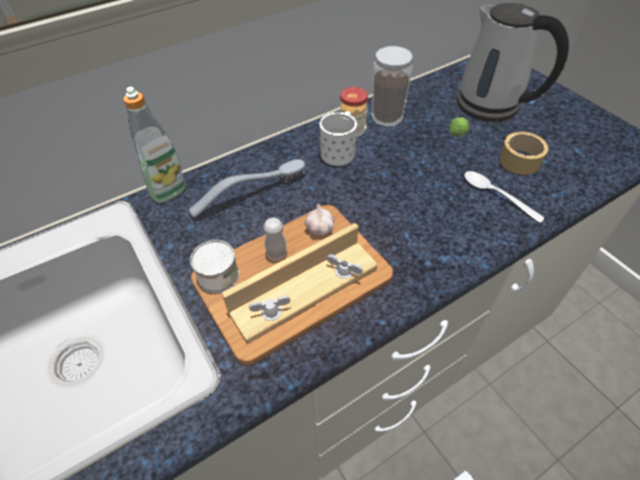

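View pics/top0.png

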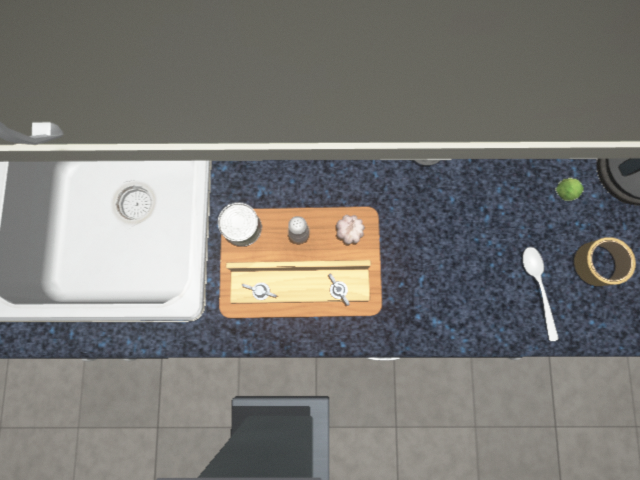

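The top view shows the nuts at about (261,291) and (339,290), with the wall on their upper (+x) side. The arm is at the bottom. Next I'll fuse the depth from both views to get positions and heights.

```bash
cat > h.py <<'E'
import numpy as np,cv2,pickle
def cloud(c):
    v,u=np.mgrid[:480,:640];z=c["z_map"]
    P=np.stack([(u-c["cx"])/c["fx"]*z,(v-c["cy"])/c["fy"]*z,z],-1)
    return (P-c["t"])@c["R"]   # R^T(P-t)
def proj(c,X):
    p=c["R"]@np.asarray(X)+c["t"];return c["fx"]*p[0]/p[2]+c["cx"],c["fy"]*p[1]/p[2]+c["cy"]
E
python3 - <<'E'
from h import *
T=pickle.load(open("top0.pkl","rb"));S=pickle.load(open("scene0.pkl","rb"))
W=cloud(T)
for n,(u,v) in dict(nutL=(261,291),nutR=(339,290),foot=(300,285),board=(300,310),wall=(300,265),table=(420,280),bc1=(222,316),bc2=(381,316),bc3=(381,209),wl=(229,266),wr=(369,264),fl=(231,302),fr=(369,300)).items(): print(n,W[v,u].round(4))
for n,c in(("T",T),("S",S)):
    W=cloud(c)
    for nm,(u,v) in dict(L=(261,291),R=(339,290)).items():
        X0=cloud(T)[v,u]
        m=(np.hypot(W[...,0]-X0[0],W[...,1]-X0[1])<.037)&(W[...,2]>.044)&(c["z_map"]>0)
        P=W[m]; 
        m2=P[:,2]<.085; P=P[m2]
        print(n,nm,len(P),P.mean(0).round(4),np.percentile(P[:,2],[50,80,95,100]).round(4))
        w=P-P.mean(0); U,s,Vt=np.linalg.svd(w[:,:2],full_matrices=False);print(np.degrees(np.arctan2(Vt[0,1],Vt[0,0])),s)
a=cv2.resize(T["color"][255:320,215:385],None,fx=4.6,fy=4.6,interpolation=cv2.INTER_CUBIC)
b=cv2.resize(S["color"][235:340,220:395],None,fx=2.6,fy=2.6,interpolation=cv2.INTER_CUBIC)
b=cv2.copyMakeBorder(b,0,0,0,a.shape[1]-b.shape[1],cv2.BORDER_CONSTANT)
cv2.imwrite("pics/crop.png",np.vstack([a,b]))
E
```

```text
nutL [ 0.502  -0.0504  0.0704]
nutR [ 0.5035 -0.1957  0.0649]
foot [ 0.5153 -0.121   0.0377]
board [ 0.4678 -0.1204  0.022 ]
wall [ 0.5486 -0.1235  0.0837]
table [ 0.5272 -0.3616  0.001 ]
bc1 [ 0.4572  0.0382 -0.0052]
bc2 [ 0.4558 -0.2808  0.0012]
bc3 [ 0.676  -0.2871 -0.001 ]
wl [0.5477 0.0083 0.0819]
wr [ 0.5499 -0.2512  0.0829]
fl [0.4833 0.012  0.037 ]
fr [ 0.4867 -0.2557  0.0206]
T L 204 [ 0.5031 -0.0462  0.0648] [0.0644 0.0727 0.0754 0.0781]
-108.22814159019498 [0.2033116  0.07427013]
T R 206 [ 0.5053 -0.1937  0.0601] [0.0614 0.0668 0.0694 0.0715]
-148.49832590136853 [0.21812866 0.07155112]
S L 431 [ 0.5009 -0.0438  0.0641] [0.0644 0.0714 0.0754 0.0787]
71.91621259809371 [0.35013396 0.08078248]
S R 370 [ 0.5032 -0.1919  0.0591] [0.0593 0.0653 0.0697 0.0715]
-148.7650902021117 [0.35117462 0.06440429]
```

View pics/crop.png

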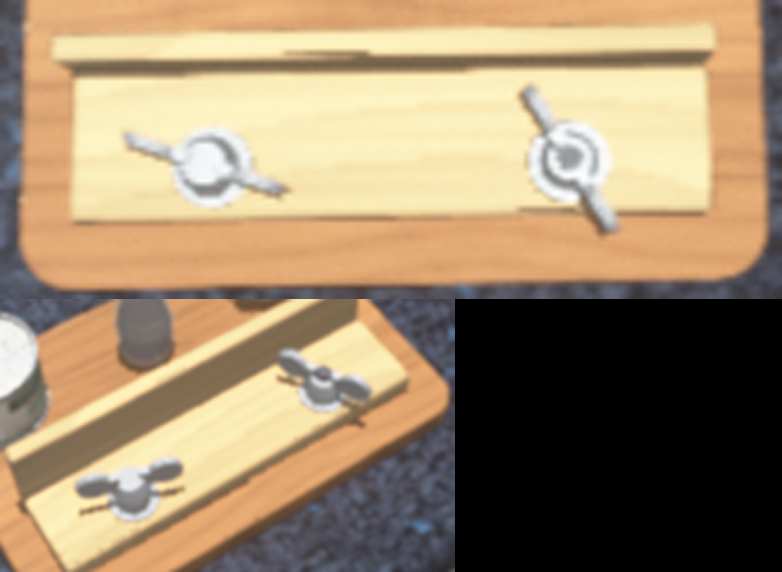

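The left nut (y ≈ -0.045) stands about 5.8 mm higher than the right one, so it is the loose one. Its axis is near (0.5025, -0.0455), with wings at 72° and 252°. My plan is to close the gripper and sweep it round the nut axis on the robot's side.

Emit:
arm_command --fingers '[1,1,1,1,1,1,1,1]' --travel '[[-0.03,-0.023,0.005],[-0.06,-0.046,0.01],[-0.09,-0.069,0.015],[-0.12,-0.092,0.02],[-0.15,-0.115,0.025],[-0.18,-0.138,0.03],[-0.21,-0.161,0.035],[-0.24,-0.184,0.04]]' --dr '[[0,0,-2],[0,0,-4],[0,0,-6],[0,0,-8],[0,0,-10],[0,0,-12],[0,0,-12],[0,0,-12]]' --squeeze 10

```text
time: 0.77
tool_pos: [0.3621, 0.2054, 0.1654]
tool_rot: [3.142, -0.0, 2.914]
contact_force: [1.1, 0.1, -0.7]
opening: 0.0426
grip_force: 0.0
```

```bash
cat > go.py <<'E'
# prints tool-axis travel and dr from the measured pose to a sweep pose: phi(deg) z [r off]
import sys,numpy as np
from cell import observe
A=np.array([.5025,-.0455]);a=[float(x) for x in sys.argv[1:]]
o=observe();p=o["tool_pos"];y=o["tool_rot"][2];f=np.radians(a[0])
r,n=(a[2:]+[.037,.0121])[:2] if len(a)>3 else (.037,.0121)
t=A+r*np.array([np.cos(f),np.sin(f)])+n*np.array([-np.sin(f),np.cos(f)])
d=t-p[:2];dy=(a[0]-90-np.degrees(y)+180)%360-180
print("target",t.round(4),"pose",p.round(4),o["tool_rot"].round(3),"t",o["time"],"F",o["contact_force"].round(1),"open",o["opening"])
print("travel",(d@[np.cos(y),np.sin(y)]).round(4),(d@[np.sin(y),-np.cos(y)]).round(4),(p[2]-a[1]).round(4),"dr",-dy.round(2),"q6",o["qpos"][5].round(2))
E
python3 go.py 270 .126
```

```text
target [ 0.5146 -0.0825] pose [0.3621 0.2054 0.1654] [ 3.142 -0.     2.914] t 0.7667 F [ 1.1  0.1 -0.7] open 0.04256313324807948
travel -0.2135 -0.246 0.0394 dr -13.06 q6 -1.01
```

Emit:
arm_command --fingers '[1,1,1,1,1,1,1,1]' --travel '[[-0.026,-0.03,0.005],[-0.053,-0.061,0.01],[-0.08,-0.092,0.015],[-0.107,-0.123,0.02],[-0.133,-0.153,0.025],[-0.16,-0.184,0.03],[-0.187,-0.215,0.035],[-0.2135,-0.246,0.04]]' --dr '[[0,0,-2],[0,0,-4],[0,0,-6],[0,0,-8],[0,0,-10],[0,0,-12],[0,0,-13],[0,0,-13]]'

```text
time: 1.43
tool_pos: [0.5146, -0.0828, 0.1252]
tool_rot: [3.141, -0.0, 3.141]
contact_force: [0.2, 0.1, 0.6]
opening: 0.0001
grip_force: 0.0
```

Emit:
arm_command --fingers '[1,1,1]' --travel '[[0,0,0],[0,0,0],[0,0,0]]' --dr '[[0,0,0],[0,0,0],[0,0,0]]'

```text
time: 1.68
tool_pos: [0.5135, -0.0806, 0.1251]
tool_rot: [3.141, -0.002, 3.139]
contact_force: [0.4, 1.2, 0.2]
opening: 0.0003
grip_force: 0.0
```

```bash
python3 go.py 270 .053; python3 - <<'E'
from cell import *
from h import *
for n in("wrist","top"):
    c=read_camera(n);pickle.dump(c,open(f"{n}1.pkl","wb"));cv2.imwrite(f"pics/{n}1.png",c["color"])
    W=cloud(c)
    for nm,X0 in dict(L=(.5025,-.0455),R=(.5035,-.195)).items():
        m=(np.hypot(W[...,0]-X0[0],W[...,1]-X0[1])<.037)&(W[...,2]>.046)&(W[...,2]<.083)&(c["z_map"]>0)
        P=W[m]
        if len(P)>30: print(n,nm,len(P),P.mean(0).round(4),np.percentile(P[:,2],[80,95]).round(4))
E
```

```text
target [ 0.5146 -0.0825] pose [ 0.5135 -0.0806  0.1251] [ 3.141e+00 -2.000e-03  3.139e+00] t 1.6833 F [0.4 1.2 0.2] open 0.00032779433020589243
travel -0.0011 -0.0019 0.0721 dr -0.13 q6 -1.87
wrist L 2450 [ 0.501  -0.0449  0.0642] [0.0714 0.0741]
wrist R 3058 [ 0.5028 -0.1922  0.0584] [0.064  0.0673]
top R 198 [ 0.5052 -0.194   0.0604] [0.067  0.0692]
```

View pics/wrist1.png

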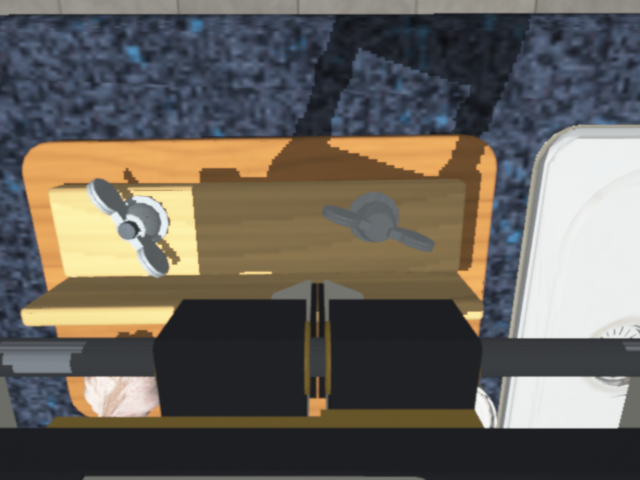

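The wrist picture shows the loose nut at (378,218) with wings at (345,212) and (420,240), as estimated. Descending now.

Emit:
arm_command --fingers '[1,1,1,1,1]' --travel '[[0,0,0.024],[0,0,0.048],[0,0,0.072],[0,0,0.072],[0,0,0.072]]' --dr '[[0,0,0],[0,0,0],[0,0,0],[0,0,0],[0,0,0]]'

```text
time: 2.2
tool_pos: [0.5134, -0.0796, 0.0535]
tool_rot: [3.141, -0.002, -3.141]
contact_force: [-0.3, -0.3, 0.2]
opening: 0.0005
grip_force: 0.0
```

```bash
python3 go.py 270 .053; python3 -c "
import numpy as np
for D in(6,2):
  print(D,[[round(.0121*(1-np.cos(d))+.037*np.sin(d),4),round(.037*(1-np.cos(d))-.0121*np.sin(d),4)] for d in np.radians(D)*np.arange(1,9)])"
```

```text
target [ 0.5146 -0.0825] pose [ 0.5134 -0.0796  0.0535] [ 3.141e+00 -2.000e-03 -3.141e+00] t 2.2 F [-0.3 -0.3  0.2] open 0.0005122457730927681
travel -0.0012 -0.0029 0.0005 dr 0.01 q6 -1.87
6 [[np.float64(0.0039), np.float64(-0.0011)], [np.float64(0.008), np.float64(-0.0017)], [np.float64(0.012), np.float64(-0.0019)], [np.float64(0.0161), np.float64(-0.0017)], [np.float64(0.0201), np.float64(-0.0011)], [np.float64(0.0241), np.float64(-0.0)], [np.float64(0.0279), np.float64(0.0014)], [np.float64(0.0315), np.float64(0.0033)]]
2 [[np.float64(0.0013), np.float64(-0.0004)], [np.float64(0.0026), np.float64(-0.0008)], [np.float64(0.0039), np.float64(-0.0011)], [np.float64(0.0053), np.float64(-0.0013)], [np.float64(0.0066), np.float64(-0.0015)], [np.float64(0.008), np.float64(-0.0017)], [np.float64(0.0093), np.float64(-0.0018)], [np.float64(0.0107), np.float64(-0.0019)]]
```

Emit:
arm_command --fingers '[1,1,1,1,1,1,1,1]' --travel '[[0.003,-0.004,0],[0.007,-0.0047,0],[0.011,-0.0049,0],[0.0151,-0.0047,0],[0.0191,-0.0041,0],[0.0231,-0.003,0],[0.0269,-0.0016,0],[0.0305,0.0003,0]]' --dr '[[0,0,6],[0,0,12],[0,0,18],[0,0,24],[0,0,30],[0,0,36],[0,0,42],[0,0,48]]'

```text
time: 2.87
tool_pos: [0.4847, -0.0803, 0.0559]
tool_rot: [3.14, 0.003, 2.298]
contact_force: [-0.2, 0.6, -0.6]
opening: 0.0005
grip_force: 0.0
```

```bash
python3 go.py 222 .053
```

```text
target [ 0.4831 -0.0792] pose [ 0.4847 -0.0803  0.0559] [3.140e+00 3.000e-03 2.298e+00] t 2.8667 F [-0.2  0.6 -0.6] open 0.00046679216900703515
travel 0.0019 -0.0005 0.0029 dr -0.33 q6 -1.05
```

Emit:
arm_command --fingers '[1,1,1,1,1,1,1,1]' --travel '[[0.004,-0.001,0],[0.008,-0.0017,0],[0.012,-0.0019,0],[0.0161,-0.0017,0],[0.0201,-0.0011,0],[0.0241,0,0],[0.0279,0.0014,0],[0.0315,0.0033,0]]' --dr '[[0,0,6],[0,0,12],[0,0,18],[0,0,24],[0,0,30],[0,0,36],[0,0,42],[0,0,48]]'

```text
time: 3.53
tool_pos: [0.4662, -0.0545, 0.0559]
tool_rot: [3.138, 0.0, 1.46]
contact_force: [0.1, -0.8, 0.1]
opening: 0.0005
grip_force: 0.0
```

```bash
python3 go.py 174 .053; python3 - <<'E'
from cell import *
from h import *
c=read_camera("scene")
u,v=map(int,proj(c,(.5,-.045,.06)))
cv2.imwrite("pics/s2.png",cv2.resize(c["color"][v-75:v+75,u-100:u+100],None,fx=4,fy=4,interpolation=cv2.INTER_CUBIC))
E
```

```text
target [ 0.4644 -0.0537] pose [ 0.4662 -0.0545  0.0559] [3.138 0.    1.46 ] t 3.5333 F [ 0.1 -0.8  0.1] open 0.0004968489530565941
travel 0.0006 -0.0018 0.0029 dr -0.33 q6 -0.17
```

View pics/s2.png

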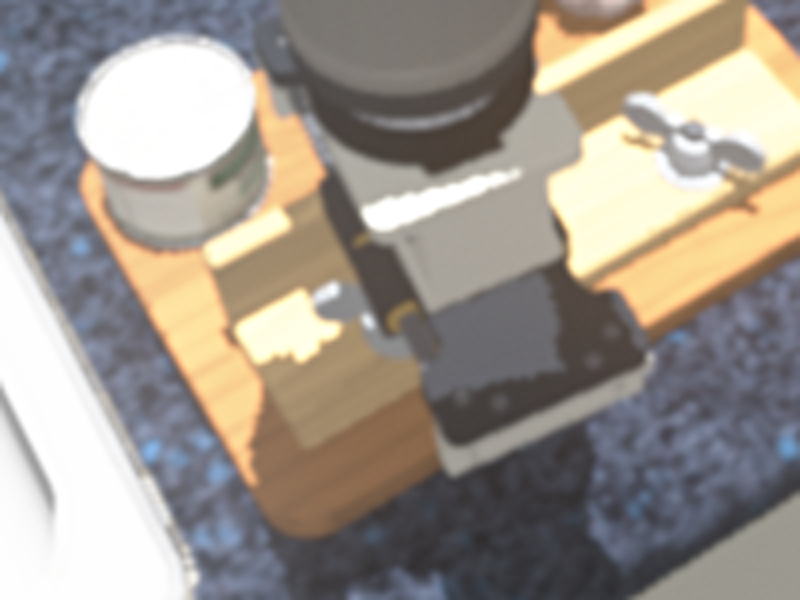

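The scene crop shows the far wing at (335,297), now pointing towards +x. So the nut is turning ahead of the fingers.

Emit:
arm_command --fingers '[1,1,1,1,1,1,1,1]' --travel '[[0.004,-0.002,0.001],[0.008,-0.0027,0.002],[0.012,-0.0029,0.002],[0.0161,-0.0027,0.002],[0.0201,-0.0021,0.002],[0.0241,-0.001,0.002],[0.0279,0.0004,0.002],[0.0315,0.0023,0.002]]' --dr '[[0,0,6],[0,0,12],[0,0,18],[0,0,24],[0,0,30],[0,0,36],[0,0,42],[0,0,48]]'

```text
time: 4.25
tool_pos: [0.4718, -0.0234, 0.0535]
tool_rot: [3.139, -0.002, 0.625]
contact_force: [0.3, -0.1, 0.2]
opening: 0.0004
grip_force: 0.0
```

Emit:
arm_command --fingers '[1,1,1,1,1,1,1,1]' --travel '[[0.004,-0.001,0],[0.008,-0.0017,0],[0.012,-0.0019,0],[0.0161,-0.0017,0],[0.0201,-0.0011,0],[0.0241,0,0],[0.0279,0.0014,0],[0.0315,0.0033,0]]' --dr '[[0,0,6],[0,0,12],[0,0,18],[0,0,24],[0,0,30],[0,0,36],[0,0,42],[0,0,48]]'

```text
time: 4.92
tool_pos: [0.4993, -0.0076, 0.0535]
tool_rot: [-3.141, -0.003, -0.213]
contact_force: [0.5, -0.2, -0.0]
opening: 0.0003
grip_force: 0.0
```

```bash
python3 go.py 78 .053
```

```text
target [ 0.4984 -0.0068] pose [ 0.4993 -0.0076  0.0535] [-3.141e+00 -3.000e-03 -2.130e-01] t 4.9167 F [ 0.5 -0.2 -0. ] open 0.00030322886864956043
travel -0.0011 -0.0006 0.0005 dr -0.18 q6 1.61
```

Emit:
arm_command --fingers '[1,1,1,1]' --travel '[[-0.008,0,0],[-0.008,0,-0.03],[-0.008,0,-0.06],[-0.008,0,-0.06]]' --dr '[[0,0,0],[0,0,0],[0,0,0],[0,0,0]]'

```text
time: 5.25
tool_pos: [0.4931, -0.0065, 0.1176]
tool_rot: [-3.141, -0.01, -0.205]
contact_force: [1.5, 0.2, -0.5]
opening: 0.0004
grip_force: 0.0
```

```bash
python3 go.py 270 .113
```

```text
target [ 0.5146 -0.0825] pose [ 0.4931 -0.0065  0.1176] [-3.141 -0.01  -0.205] t 5.25 F [ 1.5  0.2 -0.5] open 0.00039479794885406016
travel 0.0366 0.0701 0.0046 dr 168.25 q6 1.61
```

Emit:
arm_command --fingers '[1,1,1,1,1,1,1,1]' --travel '[[0.005,0.009,0],[0.009,0.018,0],[0.014,0.027,0],[0.018,0.035,0],[0.023,0.044,0],[0.028,0.053,0],[0.032,0.062,0],[0.037,0.07,0]]' --dr '[[0,0,-7],[0,0,-14],[0,0,-21],[0,0,-28],[0,0,-35],[0,0,-42],[0,0,-49],[0,0,-56]]'

```text
time: 5.92
tool_pos: [0.5114, -0.0827, 0.1125]
tool_rot: [3.141, -0.0, 0.778]
contact_force: [0.7, 0.9, -0.2]
opening: 0.0006
grip_force: 0.0
```

Emit:
arm_command --fingers '[1,1,1,1,1,1,1,1]' --travel '[[0,0,0],[0,0,0],[0,0,0],[0,0,0],[0,0,0],[0,0,0],[0,0,0],[0,0,0]]' --dr '[[0,0,-7],[0,0,-14],[0,0,-21],[0,0,-28],[0,0,-35],[0,0,-42],[0,0,-49],[0,0,-56]]'

```text
time: 6.58
tool_pos: [0.5115, -0.0822, 0.1125]
tool_rot: [3.141, 0.0, 1.755]
contact_force: [-0.2, 0.4, -0.5]
opening: 0.0002
grip_force: 0.0
```

Emit:
arm_command --fingers '[1,1,1,1,1,1,1,1]' --travel '[[0,0,0],[0,0,0],[0,0,0],[0,0,0],[0,0,0],[0,0,0],[0,0,0],[0,0,0]]' --dr '[[0,0,-7],[0,0,-14],[0,0,-21],[0,0,-28],[0,0,-35],[0,0,-42],[0,0,-49],[0,0,-56]]'

```text
time: 7.25
tool_pos: [0.5115, -0.0822, 0.1125]
tool_rot: [3.141, 0.001, 2.733]
contact_force: [-0.2, -0.6, -0.6]
opening: 0.0006
grip_force: 0.0
```

Emit:
arm_command --fingers '[1,1,1,1,1]' --travel '[[0,0,0],[0,0,0],[0,0,0],[0,0,0],[0,0,0]]' --dr '[[0,0,-7],[0,0,-14],[0,0,-21],[0,0,-24],[0,0,-24]]'

```text
time: 7.67
tool_pos: [0.5115, -0.0822, 0.1124]
tool_rot: [-3.141, 0.001, -3.137]
contact_force: [-0.3, -0.3, 0.1]
opening: 0.0004
grip_force: 0.0
```

```bash
cat > nut.py <<'E'
import sys
from cell import *
from h import *
c=read_camera("wrist");cv2.imwrite(f"pics/{sys.argv[1]}.png",c["color"])
W=cloud(c)
for nm,X0 in dict(L=(.502,-.045),R=(.5035,-.193)).items():
    d=np.hypot(W[...,0]-X0[0],W[...,1]-X0[1])
    m=(d<.037)&(W[...,2]>.046)&(W[...,2]<.083)&(c["z_map"]>0)
    P=W[m]; Q=W[m&(d>.016)][:,:2]-X0
    if len(P)<50: continue
    a=np.angle((np.exp(2j*np.arctan2(Q[:,1],Q[:,0]))).mean())/2
    print(nm,len(P),P.mean(0).round(4),np.percentile(P[:,2],[80,95]).round(4),"wing deg",np.degrees(a).round(1),(np.degrees(a)+180).round(1))
E
python3 nut.py w3; python3 go.py 280 .053
```

```text
L 2734 [ 0.5009 -0.045   0.0642] [0.071 0.074] wing deg 71.5 251.5
R 3408 [ 0.5027 -0.1923  0.0584] [0.0639 0.0675] wing deg 31.0 211.0
target [ 0.5208 -0.0798] pose [ 0.5116 -0.0822  0.1123] [-3.141e+00  1.000e-03 -3.141e+00] t 7.7167 F [-0.  -0.1  0.3] open 0.0003329243737084824
travel -0.0093 0.0024 0.0593 dr -9.95 q6 -1.88
```

The heights and wing angle are unchanged, so the fingers passed the wing without touching it. I'll measure the shape of the fingertips from the wrist depth.

```bash
python3 - <<'E'
from cell import *
from h import *
from scipy.spatial.transform import Rotation as Ro
c=read_camera("wrist");o=observe()
W=cloud(c);T=(W-o["tool_pos"])@Ro.from_euler("xyz",o["tool_rot"]).as_matrix()
ok=(c["z_map"]>0)&(np.abs(T[...,1])<.06)&(np.abs(T[...,0])<.045)&(T[...,2]<.012)&(T[...,2]>-.08)
P=T[ok]*1000
for z in range(-76,12,4):
    q=P[(P[:,2]>=z)&(P[:,2]<z+4)]
    if len(q): print(z,len(q),"x",np.percentile(q[:,0],[2,98]).round(1),"y",np.percentile(q[:,1],[2,98]).round(1))
cv2.imwrite("pics/w4.png",cv2.resize(c["color"][180:440,140:500],None,fx=2.2,fy=2.2,interpolation=cv2.INTER_CUBIC))
E
```

```text
-76 17 x [-9.7 -3.8] y [-2.5  2.6]
-72 24 x [-7.8 -3.1] y [-2.5  2.7]
-68 282 x [-8.  -0.5] y [-2.3  2.4]
-64 47 x [10.4 11.6] y [-1.9  2.1]
-60 79 x [10.2 11.6] y [-2.   2.2]
-56 105 x [10.  12.6] y [-3.3  3.5]
-52 117 x [10.4 12.7] y [-3.4  3.6]
-48 98 x [10.3 12.8] y [-3.5  3.7]
-44 110 x [10.3 12.8] y [-3.6  3.8]
-40 258 x [10.4 12.9] y [-15.8  16. ]
-36 389 x [10.5 12.8] y [-15.7  16.1]
-32 286 x [10.4 12.7] y [-13.4  14.2]
-28 212 x [10.4 12.7] y [-9.4 10.3]
-24 99 x [10.5 12.6] y [-6.   6.7]
-20 3 x [10.3 10.6] y [-1.6 -0.5]
```

View pics/w4.png

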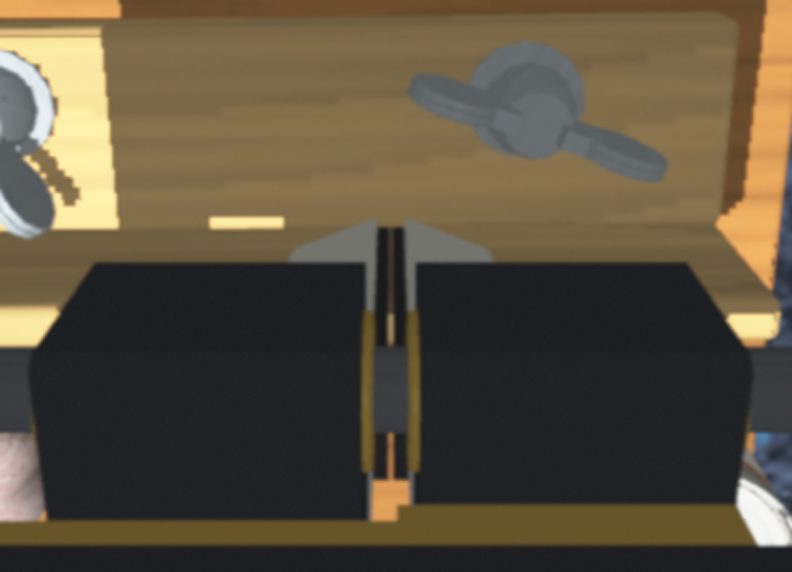

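```bash
python3 - <<'E'
from cell import *
from h import *
from scipy.spatial.transform import Rotation as Ro
o=observe();R=Ro.from_euler("xyz",o["tool_rot"]).as_matrix()
for n in ("wrist","scene"):
    c=read_camera(n)
    for q in [(0,0,0),(10,0,0),(10,-19,0),(10,0,-20),(10,-19,-20),(10,0,-40),(0,0,20)]:
        X=o["tool_pos"]+R@(np.array(q)/1000);u,v=proj(c,X);zc=(c["R"]@X+c["t"])[2]
        print(n,q,round(u),round(v),"zcam",zc.round(3),"map",c["z_map"][round(v),round(u)].round(3))
    if n=="scene":
        u,v=map(int,proj(c,o["tool_pos"]))
        im=cv2.resize(c["color"][v-60:v+40,u-66:u+66],None,fx=6,fy=6,interpolation=cv2.INTER_CUBIC)
        cv2.imwrite("pics/s5.png",im);print("tcp at crop",66*6,60*6)
E
```

```text
wrist (0, 0, 0) 317 287 zcam 0.194 map 0.272
wrist (10, 0, 0) 317 266 zcam 0.191 map 0.272
wrist (10, -19, 0) 275 266 zcam 0.191 map 0.272
wrist (10, 0, -20) 317 284 zcam 0.172 map 0.277
wrist (10, -19, -20) 270 284 zcam 0.171 map 0.277
wrist (10, 0, -40) 317 307 zcam 0.152 map 0.245
wrist (0, 0, 20) 317 271 zcam 0.213 map 0.273
scene (0, 0, 0) 285 273 zcam 0.733 map 0.798
scene (10, 0, 0) 288 277 zcam 0.728 map 0.81
scene (10, -19, 0) 298 272 zcam 0.734 map 0.815
scene (10, 0, -20) 287 270 zcam 0.713 map 0.793
scene (10, -19, -20) 298 265 zcam 0.719 map 0.8
scene (10, 0, -40) 286 262 zcam 0.697 map 0.697
scene (0, 0, 20) 286 280 zcam 0.749 map 0.813
tcp at crop 396 360
```

View pics/s5.png

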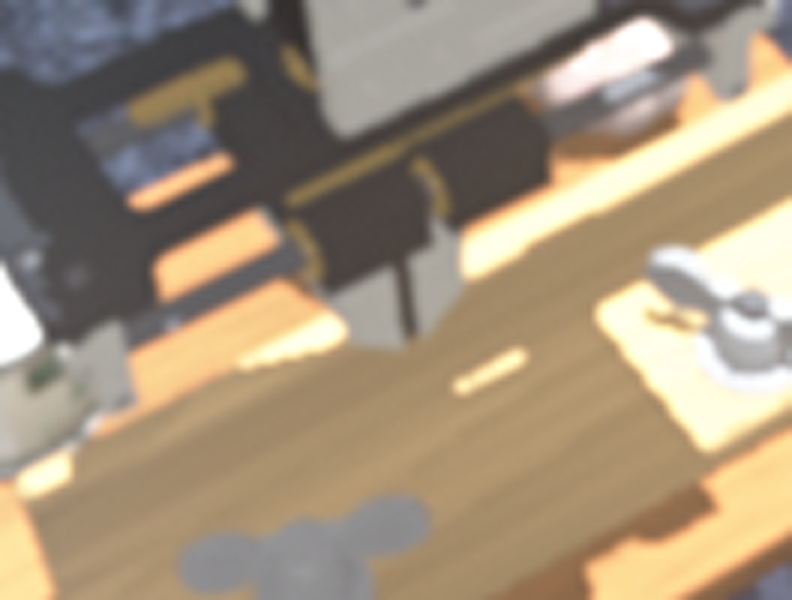

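The fingertips visually end about 19 mm short of the reported TCP and taper to roughly ±4 mm. That explains the first sweep passing above and outside the wing. I'll go deeper, at a radius of about 29 mm, and lower slowly while checking the force.

```bash
sed -i 's/A=np.array(.*);a=/A=np.array([.502,-.045]);a=/; s/(\.037,\.0121)/(.029,.013)/; s/\[\.037,\.0121\]/[.029,.013]/' go.py; python3 go.py 272 .045;  python3 -c "
import numpy as np
for D in(6,3):
  print(D,[[float(round(.013*(1-np.cos(d))+.029*np.sin(d),4)),float(round(.029*(1-np.cos(d))-.013*np.sin(d),4))] for d in np.radians(D)*np.arange(1,9)])"
```

```text
target [ 0.516  -0.0735] pose [ 0.5117 -0.0824  0.1121] [-3.142  0.     3.14 ] t 7.8667 F [-0.  -0.7  0.9] open 0.0003434668973520223
travel -0.0042 0.0088 0.0671 dr -2.08 q6 -1.88
6 [[0.0031, -0.0012], [0.0063, -0.0021], [0.0096, -0.0026], [0.0129, -0.0028], [0.0162, -0.0026], [0.0195, -0.0021], [0.0227, -0.0012], [0.0259, -0.0001]]
3 [[0.0015, -0.0006], [0.0031, -0.0012], [0.0047, -0.0017], [0.0063, -0.0021], [0.0079, -0.0024], [0.0096, -0.0026], [0.0113, -0.0027], [0.0129, -0.0028]]
```

Emit:
arm_command --fingers '[1,1,1,1,1,1]' --travel '[[-0.004,0.009,0.02],[-0.004,0.009,0.04],[-0.004,0.009,0.055],[-0.004,0.009,0.063],[-0.004,0.009,0.067],[-0.004,0.009,0.067]]' --dr '[[0,0,-2],[0,0,-2],[0,0,-2],[0,0,-2],[0,0,-2],[0,0,-2]]'

```text
time: 8.37
tool_pos: [0.5156, -0.0734, 0.0442]
tool_rot: [3.141, -0.001, -3.108]
contact_force: [0.0, 0.2, -0.1]
opening: 0.0005
grip_force: 0.0
```

Emit:
arm_command --fingers '[1,1,1,1,1]' --travel '[[0,0,0.002],[0,0,0.004],[0,0,0.006],[0,0,0.008],[0,0,0.008]]' --dr '[[0,0,0],[0,0,0],[0,0,0],[0,0,0],[0,0,0]]'

```text
time: 8.78
tool_pos: [0.5158, -0.0734, 0.0366]
tool_rot: [3.141, -0.0, -3.108]
contact_force: [-0.7, -0.4, -0.0]
opening: 0.0006
grip_force: 0.0
```

```bash
python3 go.py 272 .037; python3 nut.py w6
```

```text
target [ 0.516  -0.0735] pose [ 0.5158 -0.0734  0.0366] [ 3.141 -0.    -3.108] t 8.7833 F [-0.7 -0.4 -0. ] open 0.000601741786567733
travel -0.0002 -0.0001 -0.0004 dr -0.08 q6 -1.89
L 6227 [ 0.4995 -0.0529  0.064 ] [0.0708 0.0744] wing deg 79.6 259.6
R 5704 [ 0.5096 -0.1871  0.0564] [0.062  0.0665] wing deg 31.7 211.7
```

Emit:
arm_command --fingers '[1,1,1,1,1,1,1,1]' --travel '[[0.0031,-0.0012,0],[0.0063,-0.0021,0],[0.0096,-0.0026,0],[0.0129,-0.0028,0],[0.0162,-0.0026,0],[0.0195,-0.0021,0],[0.0227,-0.0012,0],[0.0259,-0.0001,0]]' --dr '[[0,0,6],[0,0,12],[0,0,18],[0,0,24],[0,0,30],[0,0,36],[0,0,42],[0,0,48]]'

```text
time: 9.5
tool_pos: [0.4906, -0.0747, 0.0371]
tool_rot: [3.141, 0.002, 2.332]
contact_force: [1.3, -0.2, -0.4]
opening: 0.0008
grip_force: 0.6
```

```bash
python3 go.py 224 .037; python3 - <<'E'
from cell import *
from h import *
c=read_camera("scene")
u,v=map(int,proj(c,(.5,-.045,.06)))
cv2.imwrite("pics/s7.png",cv2.resize(c["color"][v-50:v+50,u-66:u+66],None,fx=5,fy=5,interpolation=cv2.INTER_CUBIC))
E
```

```text
target [ 0.4902 -0.0745] pose [ 0.4906 -0.0747  0.0371] [3.141e+00 2.000e-03 2.332e+00] t 9.5 F [ 1.3 -0.2 -0.4] open 0.0007658542183384201
travel 0.0004 -0.0002 0.0001 dr -0.39 q6 -1.07
```

View pics/s7.png

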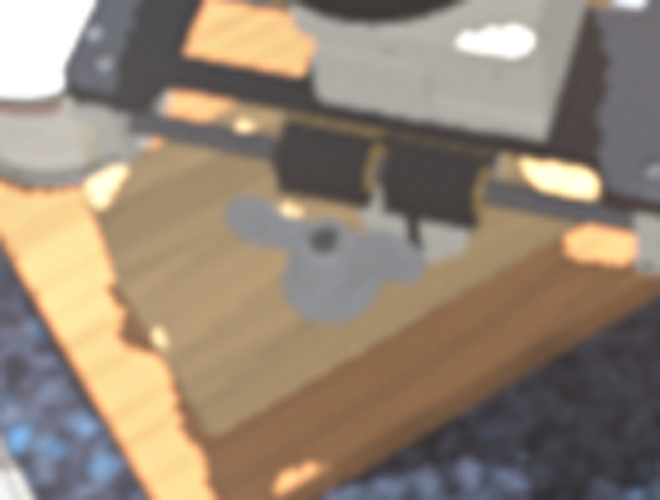

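The nut has turned this time: the near wing at (400,255) rests against the fingertip at (430,235). Continuing the stroke.

Emit:
arm_command --fingers '[1,1,1,1,1,1,1,1]' --travel '[[0.0031,-0.0012,0],[0.0063,-0.0021,0],[0.0096,-0.0026,0],[0.0129,-0.0028,0],[0.0162,-0.0026,0],[0.0195,-0.0021,0],[0.0227,-0.0012,0],[0.0259,-0.0001,0]]' --dr '[[0,0,6],[0,0,12],[0,0,18],[0,0,24],[0,0,30],[0,0,36],[0,0,42],[0,0,48]]'

```text
time: 10.22
tool_pos: [0.4722, -0.0559, 0.0369]
tool_rot: [3.141, 0.0, 1.497]
contact_force: [-0.2, -1.4, -0.4]
opening: 0.0003
grip_force: 0.3
```

Emit:
arm_command --fingers '[1,1,1,1,1,1,1,1]' --travel '[[0.0031,-0.0012,0],[0.0063,-0.0021,0],[0.0096,-0.0026,0],[0.0129,-0.0028,0],[0.0162,-0.0026,0],[0.0195,-0.0021,0],[0.0227,-0.0012,0],[0.0259,-0.0001,0]]' --dr '[[0,0,6],[0,0,12],[0,0,18],[0,0,24],[0,0,30],[0,0,36],[0,0,42],[0,0,48]]'

```text
time: 10.88
tool_pos: [0.4734, -0.0298, 0.0367]
tool_rot: [-3.141, 0.001, 0.659]
contact_force: [-1.1, -0.1, -0.5]
opening: 0.0008
grip_force: 0.4
```

Emit:
arm_command --fingers '[1,1,1,1,1,1,1,1]' --travel '[[0.0031,-0.0012,0],[0.0063,-0.0021,0],[0.0096,-0.0026,0],[0.0129,-0.0028,0],[0.0162,-0.0026,0],[0.0195,-0.0021,0],[0.0227,-0.0012,0],[0.0259,-0.0001,0]]' --dr '[[0,0,6],[0,0,12],[0,0,18],[0,0,24],[0,0,30],[0,0,36],[0,0,42],[0,0,48]]'

```text
time: 11.55
tool_pos: [0.4939, -0.0137, 0.0367]
tool_rot: [-3.141, 0.001, -0.178]
contact_force: [-0.5, 0.4, -0.3]
opening: 0.0006
grip_force: 0.4
```

Emit:
arm_command --fingers '[1,1,1,1]' --travel '[[-0.004,0,0],[-0.01,0,0],[-0.01,0,-0.035],[-0.01,0,-0.06]]' --dr '[[0,0,0],[0,0,0],[0,0,0],[0,0,0]]'

```text
time: 11.88
tool_pos: [0.4825, -0.012, 0.0972]
tool_rot: [-3.142, 0.003, -0.171]
contact_force: [1.2, -0.8, 0.9]
opening: 0.0007
grip_force: 0.0
```

```bash
python3 nut.py w8; python3 go.py 276 .097
```

```text
L 3169 [ 0.5052 -0.0439  0.0623] [0.0689 0.0716] wing deg 82.5 262.5
R 1195 [ 0.5182 -0.1811  0.0528] [0.0575 0.0619] wing deg 32.0 212.0
target [ 0.518  -0.0725] pose [ 0.486  -0.0126  0.1021] [ 3.142 -0.007 -0.171] t 11.9333 F [ 2.6 -0.7  4.2] open 0.0007597921038398097
travel 0.0417 0.0536 0.0051 dr 164.18 q6 1.56
```

Good: the nut dropped about 2.5 mm with that half turn, and the wings are now at 82° and 262°. Returning for stroke 2.

Emit:
arm_command --fingers '[1,1,1,1,1,1,1,1]' --travel '[[0.005,0.007,0],[0.01,0.013,0],[0.016,0.02,0],[0.021,0.027,0],[0.026,0.034,0],[0.031,0.04,0],[0.037,0.047,0],[0.042,0.0535,0]]' --dr '[[0,0,-7],[0,0,-14],[0,0,-21],[0,0,-28],[0,0,-35],[0,0,-42],[0,0,-49],[0,0,-56]]'

```text
time: 12.6
tool_pos: [0.5157, -0.0726, 0.0966]
tool_rot: [-3.141, 0.0, 0.812]
contact_force: [0.5, 0.2, -0.5]
opening: 0.0008
grip_force: 0.0
```

Emit:
arm_command --fingers '[1,1,1,1,1,1,1,1]' --travel '[[0,0,0],[0,0,0],[0,0,0],[0,0,0],[0,0,0],[0,0,0],[0,0,0],[0,0,0]]' --dr '[[0,0,-7],[0,0,-14],[0,0,-21],[0,0,-28],[0,0,-35],[0,0,-42],[0,0,-49],[0,0,-56]]'

```text
time: 13.27
tool_pos: [0.5154, -0.0722, 0.0965]
tool_rot: [-3.141, -0.0, 1.789]
contact_force: [-0.1, 0.1, -0.3]
opening: 0.0001
grip_force: 0.0
```

Emit:
arm_command --fingers '[1,1,1,1,1,1,1,1]' --travel '[[0,0,0],[0,0,0],[0,0,0],[0,0,0],[0,0,0],[0,0,0],[0,0,0],[0,0,0]]' --dr '[[0,0,-7],[0,0,-14],[0,0,-21],[0,0,-28],[0,0,-35],[0,0,-42],[0,0,-49],[0,0,-56]]'

```text
time: 13.93
tool_pos: [0.5154, -0.0722, 0.0965]
tool_rot: [-3.142, -0.0, 2.767]
contact_force: [1.1, -0.2, -0.2]
opening: 0.0006
grip_force: 0.0
```

Emit:
arm_command --fingers '[1,1,1,1,1,1]' --travel '[[0,0,0],[0,0,0],[0,0,0],[0,0,0],[0,0,0],[0,0,0]]' --dr '[[0,0,-7],[0,0,-14],[0,0,-21],[0,0,-28],[0,0,-28],[0,0,-28]]'

```text
time: 14.43
tool_pos: [0.5157, -0.0722, 0.0966]
tool_rot: [3.141, -0.0, -3.04]
contact_force: [1.1, 0.7, -0.7]
opening: 0.0007
grip_force: 0.0
```

```bash
python3 nut.py w9; python3 go.py 279 .037
```

```text
L 3133 [ 0.501  -0.045   0.0622] [0.0688 0.0717] wing deg 82.7 262.7
R 4239 [ 0.5025 -0.1923  0.0583] [0.0638 0.0674] wing deg 31.0 211.0
target [ 0.5194 -0.0716] pose [ 0.5158 -0.0722  0.0966] [ 3.141 -0.    -3.04 ] t 14.4833 F [-0.4 -0.9 -0.6] open 0.0003226218905466349
travel -0.0036 0.0002 0.0596 dr -3.2 q6 -1.96
```

Emit:
arm_command --fingers '[1,1,1,1,1]' --travel '[[-0.0035,0,0.02],[-0.0035,0,0.04],[-0.0035,0,0.052],[-0.0035,0,0.059],[-0.0035,0,0.059]]' --dr '[[0,0,-3],[0,0,-3],[0,0,-3],[0,0,-3],[0,0,-3]]'

```text
time: 14.9
tool_pos: [0.5186, -0.0716, 0.0363]
tool_rot: [3.14, -0.003, -2.987]
contact_force: [0.2, 0.2, 0.2]
opening: 0.0003
grip_force: 0.0
```

Emit:
arm_command --fingers '[1,1,1,1,1,1,1,1]' --travel '[[0.0031,-0.0012,0],[0.0063,-0.0021,0],[0.0096,-0.0026,0],[0.0129,-0.0028,0],[0.0162,-0.0026,0],[0.0195,-0.0021,0],[0.0227,-0.0012,0],[0.0259,-0.0001,0]]' --dr '[[0,0,6],[0,0,12],[0,0,18],[0,0,24],[0,0,30],[0,0,36],[0,0,42],[0,0,48]]'

```text
time: 15.57
tool_pos: [0.4951, -0.0764, 0.0388]
tool_rot: [3.14, 0.003, 2.453]
contact_force: [0.9, -0.1, 0.8]
opening: 0.0005
grip_force: 0.5
```

Emit:
arm_command --fingers '[1,1,1,1,1,1,1,1]' --travel '[[0.0031,-0.0012,0],[0.0063,-0.0021,0],[0.0096,-0.0026,0],[0.0129,-0.0028,0],[0.0162,-0.0026,0],[0.0195,-0.0021,0],[0.0227,-0.0012,0],[0.0259,-0.0001,0]]' --dr '[[0,0,6],[0,0,12],[0,0,18],[0,0,24],[0,0,30],[0,0,36],[0,0,42],[0,0,48]]'

```text
time: 16.23
tool_pos: [0.4745, -0.06, 0.0387]
tool_rot: [3.14, 0.001, 1.616]
contact_force: [0.2, -0.7, -0.9]
opening: 0.0006
grip_force: 0.3
```

```bash
python3 go.py 183 .037
```

```text
target [ 0.4737 -0.0595] pose [ 0.4745 -0.06    0.0387] [3.140e+00 1.000e-03 1.616e+00] t 16.2333 F [ 0.2 -0.7 -0.9] open 0.0006068239438500151
travel 0.0006 -0.0007 0.0017 dr -0.43 q6 -0.33
```

Emit:
arm_command --fingers '[1,1,1,1,1,1,1,1]' --travel '[[0.0031,-0.0012,0.001],[0.0063,-0.0021,0.002],[0.0096,-0.0026,0.003],[0.0129,-0.0028,0.003],[0.0162,-0.0026,0.003],[0.0195,-0.0021,0.003],[0.0227,-0.0012,0.003],[0.0259,-0.0001,0.003]]' --dr '[[0,0,6],[0,0,12],[0,0,18],[0,0,24],[0,0,30],[0,0,36],[0,0,42],[0,0,48]]'

```text
time: 16.9
tool_pos: [0.4728, -0.0339, 0.0356]
tool_rot: [3.141, -0.0, 0.778]
contact_force: [-0.3, -0.4, 0.0]
opening: 0.0004
grip_force: 0.3
```

Emit:
arm_command --fingers '[1,1,1,1,1,1,1,1]' --travel '[[0.0015,-0.0006,0],[0.0031,-0.0012,0],[0.0047,-0.0017,0],[0.0063,-0.0021,0],[0.0079,-0.0024,0],[0.0096,-0.0026,0],[0.0113,-0.0027,0],[0.0129,-0.0028,0]]' --dr '[[0,0,3],[0,0,6],[0,0,9],[0,0,12],[0,0,15],[0,0,18],[0,0,21],[0,0,24]]'

```text
time: 17.57
tool_pos: [0.48, -0.0228, 0.0356]
tool_rot: [3.141, -0.001, 0.362]
contact_force: [-0.4, 0.3, -0.4]
opening: 0.0007
grip_force: 0.3
```

Emit:
arm_command --fingers '[1,1,1,1,1,1,1,1]' --travel '[[0.0015,-0.0006,0],[0.0031,-0.0012,0],[0.0047,-0.0017,0],[0.0063,-0.0021,0],[0.0079,-0.0024,0],[0.0096,-0.0026,0],[0.0113,-0.0027,0],[0.0129,-0.0028,0]]' --dr '[[0,0,3],[0,0,6],[0,0,9],[0,0,12],[0,0,15],[0,0,18],[0,0,21],[0,0,24]]'

```text
time: 18.23
tool_pos: [0.4911, -0.0156, 0.0356]
tool_rot: [-3.142, -0.001, -0.057]
contact_force: [-0.8, 0.3, -1.5]
opening: 0.0007
grip_force: 0.3
```

```bash
python3 go.py 87 .037
```

```text
target [ 0.4905 -0.0154] pose [ 0.4911 -0.0156  0.0356] [-3.142e+00 -1.000e-03 -5.700e-02] t 18.2333 F [-0.8  0.3 -1.5] open 0.0006767814450288014
travel -0.0006 -0.0002 -0.0014 dr -0.28 q6 1.44
```

Emit:
arm_command --fingers '[1,1,1,1,1,1,1]' --travel '[[0.0015,-0.0006,0],[0.0031,-0.0012,0],[0.0047,-0.0017,0],[0,-0.002,0],[-0.006,-0.002,0],[-0.006,-0.002,-0.035],[-0.006,-0.002,-0.06]]' --dr '[[0,0,3],[0,0,6],[0,0,9],[0,0,9],[0,0,9],[0,0,9],[0,0,9]]'

```text
time: 18.82
tool_pos: [0.4834, -0.0131, 0.0956]
tool_rot: [3.142, 0.002, -0.21]
contact_force: [1.4, -0.7, 0.1]
opening: 0.0005
grip_force: 0.0
```

```bash
python3 nut.py w10; python3 go.py 276 .097
```

```text
L 3064 [ 0.5051 -0.0441  0.0604] [0.0664 0.0691] wing deg 79.2 259.2
R 1385 [ 0.5186 -0.1811  0.0537] [0.0591 0.0634] wing deg 31.8 211.8
target [ 0.518  -0.0725] pose [ 0.4869 -0.0137  0.1005] [-3.141 -0.007 -0.209] t 18.8667 F [ 3.1 -0.4  3.9] open 0.000550379026422029
travel 0.0426 0.051 0.0035 dr 162.0 q6 1.59
```

Emit:
arm_command --fingers '[1,1,1,1,1,1,1,1]' --travel '[[0.005,0.007,0],[0.01,0.013,0],[0.016,0.019,0],[0.021,0.026,0],[0.027,0.032,0],[0.032,0.038,0],[0.037,0.045,0],[0.0426,0.051,0]]' --dr '[[0,0,-7],[0,0,-14],[0,0,-21],[0,0,-28],[0,0,-35],[0,0,-42],[0,0,-49],[0,0,-56]]'

```text
time: 19.53
tool_pos: [0.5154, -0.0725, 0.0949]
tool_rot: [3.141, -0.0, 0.774]
contact_force: [0.9, -0.2, 0.6]
opening: 0.0004
grip_force: 0.0
```

Emit:
arm_command --fingers '[1,1,1,1,1,1,1,1]' --travel '[[0,0,0],[0,0,0],[0,0,0],[0,0,0],[0,0,0],[0,0,0],[0,0,0],[0,0,0]]' --dr '[[0,0,-7],[0,0,-14],[0,0,-21],[0,0,-28],[0,0,-35],[0,0,-42],[0,0,-49],[0,0,-56]]'

```text
time: 20.2
tool_pos: [0.5153, -0.072, 0.0949]
tool_rot: [3.141, 0.0, 1.751]
contact_force: [0.4, 0.2, 0.5]
opening: 0.0007
grip_force: 0.0
```

Emit:
arm_command --fingers '[1,1,1,1,1,1,1,1]' --travel '[[0,0,0],[0,0,0],[0,0,0],[0,0,0],[0,0,0],[0,0,0],[0,0,0],[0,0,0]]' --dr '[[0,0,-7],[0,0,-14],[0,0,-21],[0,0,-28],[0,0,-35],[0,0,-42],[0,0,-49],[0,0,-56]]'

```text
time: 20.87
tool_pos: [0.5153, -0.072, 0.0949]
tool_rot: [3.142, 0.0, 2.729]
contact_force: [-0.6, 0.0, 0.0]
opening: 0.0005
grip_force: 0.0
```

Emit:
arm_command --fingers '[1,1,1,1,1,1]' --travel '[[0,0,0],[0,0,0],[0,0,0],[0,0,0],[0,0,0],[0,0,0]]' --dr '[[0,0,-7],[0,0,-14],[0,0,-21],[0,0,-28],[0,0,-30],[0,0,-30]]'

```text
time: 21.37
tool_pos: [0.5153, -0.072, 0.0949]
tool_rot: [3.142, 0.0, -3.036]
contact_force: [-0.6, 0.1, 0.8]
opening: 0.0006
grip_force: 0.0
```

```bash
python3 nut.py w11; python3 go.py 276 .037
```

```text
L 2993 [ 0.501  -0.0451  0.0604] [0.0665 0.0692] wing deg 79.5 259.5
R 4316 [ 0.5025 -0.1923  0.0583] [0.0638 0.0674] wing deg 31.0 211.0
target [ 0.518  -0.0725] pose [ 0.5154 -0.0721  0.0949] [-3.142  0.    -3.039] t 21.4167 F [-0.3  0.4 -0.6] open 0.00043035726257795837
travel -0.0025 -0.0007 0.0579 dr -0.1 q6 -1.96
```

Emit:
arm_command --fingers '[1,1,1,1,1]' --travel '[[-0.0025,0,0.02],[-0.0025,0,0.04],[-0.0025,0,0.053],[-0.0025,0,0.061],[-0.0025,0,0.061]]' --dr '[[0,0,0],[0,0,0],[0,0,0],[0,0,0],[0,0,0]]'

```text
time: 21.83
tool_pos: [0.5171, -0.0715, 0.0323]
tool_rot: [3.14, -0.003, -3.039]
contact_force: [-0.5, -0.1, 0.2]
opening: 0.0005
grip_force: 0.0
```

Emit:
arm_command --fingers '[1,1,1,1,1,1,1,1]' --travel '[[0.0031,-0.0012,0],[0.0063,-0.0021,0],[0.0096,-0.0026,0],[0.0129,-0.0028,0],[0.0162,-0.0026,0],[0.0195,-0.0021,0],[0.0227,-0.0012,0],[0.0259,-0.0001,0]]' --dr '[[0,0,6],[0,0,12],[0,0,18],[0,0,24],[0,0,30],[0,0,36],[0,0,42],[0,0,48]]'

```text
time: 22.5
tool_pos: [0.4936, -0.075, 0.0349]
tool_rot: [3.14, 0.003, 2.401]
contact_force: [1.8, -0.1, -0.1]
opening: 0.0005
grip_force: 0.6
```

Emit:
arm_command --fingers '[1,1,1,1,1,1,1,1]' --travel '[[0.0015,-0.0006,0],[0.0031,-0.0012,0],[0.0047,-0.0017,0],[0.0063,-0.0021,0],[0.0079,-0.0024,0],[0.0096,-0.0026,0],[0.0113,-0.0027,0],[0.0129,-0.0028,0]]' --dr '[[0,0,3],[0,0,6],[0,0,9],[0,0,12],[0,0,15],[0,0,18],[0,0,21],[0,0,24]]'

```text
time: 23.17
tool_pos: [0.4821, -0.0684, 0.0348]
tool_rot: [3.139, 0.002, 1.985]
contact_force: [1.3, -1.8, -0.4]
opening: 0.0007
grip_force: 0.5
```

```bash
python3 go.py 204 .034;  python3 -c "
import numpy as np
for D in(1.5,):
  print(D,[[float(round(.013*(1-np.cos(d))+.029*np.sin(d),4)),float(round(.029*(1-np.cos(d))-.013*np.sin(d),4))] for d in np.radians(D)*np.arange(1,9)])"
```

```text
target [ 0.4808 -0.0687] pose [ 0.4821 -0.0684  0.0348] [3.139e+00 2.000e-03 1.985e+00] t 23.1667 F [ 1.3 -1.8 -0.4] open 0.0007244631564692027
travel 0.0003 -0.0013 0.0008 dr -0.27 q6 -0.71
1.5 [[0.0008, -0.0003], [0.0015, -0.0006], [0.0023, -0.0009], [0.0031, -0.0012], [0.0039, -0.0014], [0.0047, -0.0017], [0.0055, -0.0019], [0.0063, -0.0021]]
```

Emit:
arm_command --fingers '[1,1,1,1,1,1,1,1]' --travel '[[0.0008,-0.0003,0],[0.0015,-0.0006,0],[0.0023,-0.0009,0],[0.0031,-0.0012,0],[0.0039,-0.0014,0],[0.0047,-0.0017,0],[0.0055,-0.0019,0],[0.0063,-0.0021,0]]' --dr '[[0,0,1.5],[0,0,3],[0,0,4.5],[0,0,6],[0,0,7.5],[0,0,9],[0,0,10.5],[0,0,12]]'

```text
time: 23.83
tool_pos: [0.4776, -0.0635, 0.0348]
tool_rot: [3.139, 0.001, 1.777]
contact_force: [0.8, -0.9, -1.5]
opening: 0.0008
grip_force: 0.5
```

```bash
python3 go.py 192 .034
```

```text
target [ 0.4763 -0.0637] pose [ 0.4776 -0.0635  0.0348] [3.139e+00 1.000e-03 1.777e+00] t 23.8333 F [ 0.8 -0.9 -1.5] open 0.0007748955463464379
travel 0.0001 -0.0013 0.0008 dr -0.19 q6 -0.5
```

Still free at ~1 N. I'll go on in 6° steps.

Emit:
arm_command --fingers '[1,1,1,1]' --travel '[[0.0008,-0.0005,0],[0.0015,-0.001,0],[0.0023,-0.0014,0],[0.0031,-0.0018,0]]' --dr '[[0,0,1.5],[0,0,3],[0,0,4.5],[0,0,6]]'

```text
time: 24.17
tool_pos: [0.4753, -0.0609, 0.0349]
tool_rot: [3.139, 0.001, 1.672]
contact_force: [1.1, -0.2, -0.1]
opening: 0.0005
grip_force: 0.4
```

Emit:
arm_command --fingers '[1,1,1,1]' --travel '[[0.0008,-0.0003,0],[0.0015,-0.0006,0],[0.0023,-0.0009,0],[0.0031,-0.0012,0]]' --dr '[[0,0,1.5],[0,0,3],[0,0,4.5],[0,0,6]]'

```text
time: 24.5
tool_pos: [0.4737, -0.0579, 0.0348]
tool_rot: [3.139, 0.001, 1.568]
contact_force: [0.5, -0.9, -1.3]
opening: 0.0004
grip_force: 0.3
```

Emit:
arm_command --fingers '[1,1,1,1]' --travel '[[0.0008,-0.0003,0],[0.0015,-0.0006,0],[0.0023,-0.0009,0],[0.0031,-0.0012,0]]' --dr '[[0,0,1.5],[0,0,3],[0,0,4.5],[0,0,6]]'

```text
time: 24.83
tool_pos: [0.4724, -0.0547, 0.0348]
tool_rot: [3.139, 0.0, 1.463]
contact_force: [0.3, -0.2, -0.0]
opening: 0.0003
grip_force: 0.3
```

Emit:
arm_command --fingers '[1,1,1,1]' --travel '[[0.0008,-0.0003,0],[0.0015,-0.0006,0],[0.0023,-0.0009,0],[0.0031,-0.0012,0]]' --dr '[[0,0,1.5],[0,0,3],[0,0,4.5],[0,0,6]]'

```text
time: 25.17
tool_pos: [0.4714, -0.0515, 0.0348]
tool_rot: [3.139, 0.0, 1.358]
contact_force: [-0.5, -1.0, -0.8]
opening: 0.0007
grip_force: 0.3
```

```bash
python3 go.py 168 .034
```

```text
target [ 0.4709 -0.0517] pose [ 0.4714 -0.0515  0.0348] [3.139 0.    1.358] t 25.1667 F [-0.5 -1.  -0.8] open 0.0006833823322279835
travel -0.0003 -0.0004 0.0008 dr -0.18 q6 -0.06
```

Continuing, two 6° steps per turn.

Emit:
arm_command --fingers '[1,1,1,1]' --travel '[[0.0008,-0.0003,0],[0.0015,-0.0006,0],[0.0023,-0.0009,0],[0.0031,-0.0012,0]]' --dr '[[0,0,1.5],[0,0,3],[0,0,4.5],[0,0,6]]'

```text
time: 25.5
tool_pos: [0.4708, -0.0481, 0.0347]
tool_rot: [3.14, -0.0, 1.253]
contact_force: [-0.6, -0.2, -1.1]
opening: 0.0004
grip_force: 0.3
```

Emit:
arm_command --fingers '[1,1,1,1]' --travel '[[0.0008,-0.0003,0],[0.0015,-0.0006,0],[0.0023,-0.0009,0],[0.0031,-0.0012,0]]' --dr '[[0,0,1.5],[0,0,3],[0,0,4.5],[0,0,6]]'

```text
time: 25.83
tool_pos: [0.4705, -0.0449, 0.0347]
tool_rot: [3.14, 0.0, 1.149]
contact_force: [-1.1, -3.4, -0.2]
opening: 0.0003
grip_force: 1.8
```

The force is rising (3.4 N). Small steps now.

Emit:
arm_command --fingers '[1,1]' --travel '[[0.0008,-0.0003,0],[0.0008,-0.0003,0]]' --dr '[[0,0,1.5],[0,0,1.5]]'

```text
time: 26.0
tool_pos: [0.4703, -0.0446, 0.0347]
tool_rot: [3.14, 0.001, 1.123]
contact_force: [-0.9, -4.9, 0.1]
opening: 0.0005
grip_force: 2.6
```

```bash
python3 go.py 154.5 .034; python3 -c "
from cell import *;o=observe();print(o['torque'],o['grip_force'])"
```

```text
target [ 0.4702 -0.0442] pose [ 0.4703 -0.0446  0.0347] [3.140e+00 1.000e-03 1.123e+00] t 26.0 F [-0.9 -4.9  0.1] open 0.0005193907704345357
travel 0.0003 -0.0003 0.0007 dr -0.15 q6 0.19
[-0.93286678  0.41762038  0.01198747] 2.553392176507714
```

Emit:
arm_command --fingers '[1,1]' --travel '[[0.001,-0.0003,0],[0.001,-0.0003,0]]' --dr '[[0,0,1.5],[0,0,1.5]]'

```text
time: 26.17
tool_pos: [0.4702, -0.0442, 0.0347]
tool_rot: [3.14, 0.002, 1.097]
contact_force: [-3.2, -7.8, -0.1]
opening: 0.0004
grip_force: 4.3
```

There's now 8 N against about 1 N when turning freely, so the nut is at its stop. Backing off, lifting and checking its height.

Emit:
arm_command --fingers '[1,1,1,1,1,1]' --travel '[[-0.005,0,0],[-0.01,0,0],[-0.012,0,0],[-0.012,0,-0.035],[-0.012,0,-0.07],[-0.012,0,-0.07]]' --dr '[[0,0,0],[0,0,0],[0,0,0],[0,0,0],[0,0,0],[0,0,0]]'

```text
time: 26.67
tool_pos: [0.4683, -0.0544, 0.1093]
tool_rot: [3.131, -0.002, 1.098]
contact_force: [2.1, -0.1, 0.5]
opening: 0.0005
grip_force: 0.0
```

```bash
python3 nut.py w12; python3 go.py 270 .12
```

```text
L 2626 [ 0.5036 -0.0424  0.0593] [0.0652 0.0677] wing deg -21.7 158.3
R 509 [ 0.5213 -0.1833  0.0634] [0.0667 0.0677] wing deg 30.1 210.1
target [ 0.515 -0.074] pose [ 0.4671 -0.0541  0.1069] [ 3.134e+00 -2.000e-03  1.098e+00] t 26.7167 F [ 0.6 -0.7 -0.3] open 0.0009413407645039597
travel 0.0041 0.0517 -0.0131 dr -117.1 q6 0.19
```

Emit:
arm_command --fingers '[1,1,1,1,1,1,1,1]' --travel '[[0,0,-0.03],[0,0,-0.06],[0.015,-0.02,-0.09],[0.035,-0.04,-0.09],[0.07,-0.06,-0.09],[0.1,-0.075,-0.09],[0.12,-0.085,-0.09],[0.12,-0.085,-0.09]]' --dr '[[0,0,0],[0,0,0],[0,0,0],[0,0,0],[0,0,0],[0,0,0],[0,0,0],[0,0,0]]'

```text
time: 27.38
tool_pos: [0.4428, 0.0956, 0.193]
tool_rot: [-3.14, -0.001, 1.102]
contact_force: [-0.6, -0.6, -0.1]
opening: 0.0004
grip_force: 0.0
```

```bash
python3 - <<'E'
from cell import *
from h import *
print(observe()["tool_pos"])
for n in("top","scene"):
    c=read_camera(n);W=cloud(c);W0=cloud(pickle.load(open(n+"0.pkl","rb")))
    for nm,X0,r,lo,hi in(("L",(.502,-.045),.037,.046,.085),("R",(.5035,-.193),.037,.046,.085),("beyond",(.62,-.12),.2,.03,.125)):
        for w in(W0,W):
            m=(np.hypot(w[...,0]-X0[0],w[...,1]-X0[1])<r)&(w[...,2]>lo)&(w[...,2]<hi)
            if nm=="beyond": m&=w[...,0]>.57
            P=w[m]
            if len(P): print(n,nm,len(P),P.mean(0).round(4),np.percentile(P[:,2],95).round(4))
    if n=="scene": cv2.imwrite("pics/end.png",c["color"][180:380,160:430].repeat(2,0).repeat(2,1))
E
```

```text
[0.44284127 0.0955508  0.19300991]
top L 205 [ 0.5034 -0.0457  0.0651] 0.0754
top L 221 [ 0.5036 -0.0454  0.0604] 0.0693
top R 202 [ 0.5055 -0.1936  0.0604] 0.0694
top R 198 [ 0.5055 -0.1937  0.0605] 0.0689
top beyond 2471 [ 0.6249 -0.0802  0.0728] 0.1076
top beyond 2470 [ 0.6248 -0.0799  0.0727] 0.1071
scene L 450 [ 0.5015 -0.0425  0.0642] 0.0752
scene L 245 [ 0.5003 -0.0425  0.0607] 0.0698
scene R 364 [ 0.5034 -0.1919  0.0594] 0.0697
scene R 364 [ 0.5035 -0.1918  0.0595] 0.0693
scene beyond 3826 [ 0.6454 -0.0749  0.0665] 0.1027
scene beyond 3299 [ 0.6258 -0.0755  0.0679] 0.1047
```

View pics/end.png

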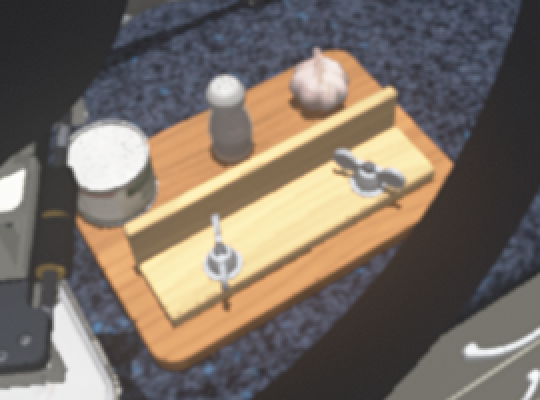

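The final picture shows both nuts at the same height, the loose one at (222,260) and the tight one at (368,178). The tin, shaker and garlic are where they were, and the arm is clear.

```bash
python3 -c "
from cell import *
print(hand_in())"
```

```text
the job is handed in; nothing more can be done
None
```

The loose left nut is tight: it went about 1¼ turns to its hard stop and now sits level with the other nut, which did not turn, and nothing else on the board moved; I handed the job in with the arm clear at about 27.5 s.

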